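Release the hidden catch of the drawer

TASK

The low wooden case's drawer has no handle: it is opened by a concealed catch in the narrow ledge behind the case's raised back rail. Run a fingertip along the top of that ledge until it drops into the notch, and press down inside it until the catch is fully home and the drawer has come out at the front, then take the hand away. Do not touch the drawer, grasp nothing, and leave the offcut, the glue tube and the other things lying about where they are.

Things in the scene. Friction and masses are not known exactly. Their poses are not given: they have to be found in the camera images.
- case: Low brown wooden case fixed to the table, 150 x 344 x 80 mm, turned by up to 15 degrees. Origin: centre of its underside, on the table; x points to its back (away from the robot), y along its length to the left, z up. Flat top 60 mm high from x = -75 to +29 mm, then a raised rail x = +29 to +41 mm, 80 mm high, along the whole length, then the ledge behind it.
- ledge_mid (a point): Middle of the ledge's flat top: 58 mm behind the case's origin, 45 mm above the table; axes as the case. The ledge is 34 mm deep (x +-17 mm), open above and at its back, and made of six wooden pieces 54 mm long, with middles at y = -135, -81, -27, 27, 81, 135 mm, and a 10 mm end cheek as high beyond either end. Five are solid; one, a different one each time, has the notch.
- notch_level (a point): Case point straight below ledge_mid, at the height of the notch's floor (37 mm above the table, 8 mm below the ledge's top); it does NOT tell where along the ledge the notch is. The notch is 46 mm long, centred in its piece, between 4 mm walls, open above and at the back. Its floor is the wooden pad of the catch. Two shut fingers or one finger fit in from above.
- release (a joint): Travel of the catch's pad in the notch, m: 0 at the start (up), 0.008 fully pressed down against its stop (its top is then 29 mm above the table). It needs about 5 N and has no spring: it stays where it is left. It moves the drawer by a linkage, 5 mm of drawer for each mm of pad.
- drawer: Shallow drawer in the front of the case (front panel 322 x 42 mm, same brown wood, no handle). Its origin and axes are those of the case while it is shut; as the catch is pressed it slides out along the case's -x, 40 mm when the catch is fully home, and stays there.
- offcut_a: Pine offcut 40 x 74 x 21 mm lying loose on the case's flat top, left half; origin at the centre of its underside. To be left alone.
- glue_tube: Small white glue tube 26 x 67 x 14 mm lying loose on the case's flat top, right half; origin at the centre of its underside. To be left alone.
- masking_tape: Roll of masking tape lying flat on the table left of the case, 102 mm across, 24 mm high; origin at the centre of its underside. To be left alone.
- tape_measure: Yellow tape measure standing on the table right of the case, 36 x 78 x 60 mm; origin at the centre of its underside. To be left alone.
Mind the look-alikes: they are no part of the job. Leave any blue or turquoise look-alike of the part that bears release alone.

How it is judged (in metres and radians):
On the way:
1. the fingers press the catch home in the notch (6.5 of its 8 mm or more) (value of joint release above 0.0065 m and contact force between the fingers and anything else above 1 N), for 0.2 s.
At the end, for the whole second after the job is handed in: The catch stays pressed in (6.5 of 8 mm or more), the drawer stands at least 30 mm out of the case and at rest, and the four loose things lie within 25 mm of where they started (value of joint release above 0.0065 m and x of drawer in the frame of case below -0.03 m and distance of each of offcut_a, glue_tube, masking_tape, tape_measure from where it was at the start of the episode below 0.025 m and velocity of joint release below 0.003 m/s); the robot touches nothing.
It fails at once if the drawer is touched by the robot (over 1 N) (contact force between any of the fingers, the arm and drawer above 1 N).
It fails at once if a loose thing is lifted, carried or moved by more than 25 mm (distance of any of offcut_a, glue_tube, masking_tape, tape_measure from where it was at the start of the episode above 0.025 m).
It also fails if it takes over 67 s, if anything falls off the work surface, if the arm or the gripper's body presses on something with over 40 N, if the wrist force passes 120 N, or if a joint passes its speed limit or range.

ROBOT

A 6-joint arm with a two-finger parallel gripper is mounted at the origin on a cart in front of the work surface, level with it; the furniture and walls round the work are solid. World frame = base frame: x ahead of the robot, y to its left, z up, the work surface at z = 0. Lengths are in mm, angles in rad, forces in N, time in s.
With the tool pointing down it reaches from about 350 to 975 mm from the base axis. Payload 7.1 kg.
Tool frame: the origin (TCP) lies at the very end of the fingers, on their centre line; the grasp point (between the pads) lies 19 mm behind it; z points along the fingers, y is the line along which they close (so a half turn about z gives the same grasp; the last joint's range is limited). The gripper opens to 88 mm and grips with 3 to 60 N. Pads are 20 mm wide; open, the fingers measure 115 mm over their backs; the gripper's body (75 mm by 178 mm) begins 61 mm behind the grasp point.
Start: joints at [-1.324, 0.423, 1.63, -0, 1.089, -0.019], TCP at [164.194, -603.03, 222.675] pointing down, gripper open.
Joint ranges: [-3, 3], [-0.9, 2.11], [0.09, 2.58], [-1.31, 4.45], [0.11, 2.69], [-2.54, 2.54]. Speed limits (rad/s): [2.39, 2.39, 3.01, 3.14, 3.14, 3.14].

INTERFACE

Orientations are given as a rotation vector (axis times angle).
In Python, from workcell import get_obs, get_image, job, models gives the robot as it stands.
- The arm moves only by the tool jog_arm, never from a script. Its argument "increments" is one flat list of numbers, 7 for each row, row after row: the turn, a rotation vector about the tool's x, y, z in degrees, then the shift along the tool's x, y, z in mm, then the opening in per cent of the stroke, from 0 (shut) to 100 (fully open). A call has 1 to 12 rows; each row shifts and turns the commanded pose from where the row before left it, along the tool's axes as they then stand; what a row does not reach is not made up. A row lasts 1/8 s, in which the tool goes at most 62.5 mm and 10.7 degrees, less where a joint would pass 70% of its speed; a pose out of reach is approached as far as the arm can. A call is refused whole if a number of a shift passes 62.5 or a number of a turn 10.7, either way. A call with a gripper value outside its range is refused whole. The fingers move at their own pace and stop on an object; the grip force is fixed at half the most. Time passes only in rows, so rows that do not move let the fingers close. It gives the time, the measured TCP pose, the force, the opening and the grip force at its end, in the units of the state.
- get_obs(): the state, without advancing time (a new reading comes with each control period).
- get_image(name): name is "scene" or "top"; returns a dict with "pixels" (480x640x3 uint8, blue, green, red), "depth" (480x640 float32, mm along the optical axis (not along the pixel's ray), 0 where there is no reading), "fx", "fy", "cx", "cy" (pixels), "cam_to_world" (4x4, takes a point from camera to world coordinates). Camera axes: x right, y up, looking along -z (the intrinsics and any distortion apply to the point x, -y, -z); pixel columns grow to the right and rows downward; lengths in mm; the calibration is good to about 2 mm. A picture is of the moment at which its call begins.
- job.close_job(): hands the job in; it is judged then, once.
Trained networks look in the newest picture that a camera, given by its name, has taken for a name from the list of things; names that differ only in an ending like _2 or _b are one class to them, and where a whole thing is asked for, a point or a joint stands for the part that bears it (a point fixed in the world has none). Each returns a list of dicts, best first, with "p" (0 to 1); they miss things now and then, are a little off and sometimes report something else, mostly with a low value. They report only what shows in the picture. A call takes as long as a camera call. They do not tell look-alikes from the thing itself.
- models.look_for(target, camera): "centre" ([x, y, z] in mm, in world coordinates, good to about 4 mm: the middle of the surface that is visible of it).
- models.regions_of(target, camera): "region" (480x640 bool, what is visible of it).
The state is a dict: "t": time; "qpos": joint angles; "qvel": joint speeds; "joint_torque": joint torques, N m; "ee_pos": TCP position; "orientation": TCP orientation; "ft_force": force on the tool from outside, world axes, zero at the start; "moment": the same for the moment, N m; "width": finger opening in mm; "grasp_force": force on a finger pad.
Only numpy, scipy, OpenCV 4.12 (cv2) and the standard library are available. Lean on these libraries where they do the work, as an engineer would, in place of code of your own. Each camera call takes 0.05 s, during which the arm holds its last target. There are 200 camera calls.

## Working session

There is one attempt and no reset: what is moved stays moved. The work goes in short steps, Python scripts to look and compute and a tool call to move; the robot and the scene stay as the last step left them, time stands still between calls to the robot, and variables do not carry over. Pictures are saved under pics/ and viewed, at most 10 in all, crops included, and the job is handed in when it is done.

Besides the shell and the picture viewer there is one more tool, called after "Call:" by a JSON object that holds its "method" and its "body". jog_arm: Moves the arm, as the interface text tells. Its arguments: {"type":"object","properties":{"increments":{"type":"array"}},"required":["increments"]}

```bash
mkdir -p pics; cat > h.py <<'E'
import numpy as np,cv2
from workcell import get_obs,get_image,job,models
def cloud(im):
    d=im["depth"];v,u=np.mgrid[:480,:640]
    p=np.stack([(u-im["cx"])/im["fx"]*d,-(v-im["cy"])/im["fy"]*d,-d,np.ones_like(d)],-1)
    return (p@np.array(im["cam_to_world"]).T)[...,:3]
E
python3 - <<'E'
from h import *
o=get_obs();print(o["t"],o["ee_pos"],o["orientation"])
a=[]
for c in("scene","top"):
    im=get_image(c);a.append(im["pixels"]);np.savez(c+".npz",P=cloud(im),px=im["pixels"]);print(c,np.array(im["cam_to_world"]).round(2).tolist())
    cv2.imwrite(f"pics/{c}.png",im["pixels"])
    for t in("case","release","drawer","offcut_a","glue_tube","masking_tape","tape_measure"):
        print(t,[(np.round(r["centre"]).tolist(),round(r["p"],2)) for r in models.look_for(t,c)][:3])
E
```

```text
0.0 [ 164.0895083  -602.51942379  221.90894543] [-3.11241205e+00 -4.16124648e-01  2.41228104e-04]
scene [[0.52, 0.34, -0.78, -636.96], [-0.85, 0.22, -0.47, -704.46], [0.02, 0.91, 0.41, 703.32], [0.0, 0.0, 0.0, 1.0]]
case [([440.0, -1.0, 62.0], 0.65)]
release [([615.0, 139.0, 34.0], 0.58), ([662.0, 34.0, 31.0], 0.44)]
drawer [([410.0, 9.0, 32.0], 0.61)]
offcut_a [([429.0, 86.0, 76.0], 0.56)]
glue_tube [([470.0, -47.0, 69.0], 0.45)]
masking_tape [([473.0, 329.0, 17.0], 0.61), ([468.0, -48.0, 69.0], 0.45)]
tape_measure [([426.0, -371.0, 34.0], 0.58)]
top [[-0.03, 0.99, -0.11, 424.15], [-1.0, -0.03, 0.0, 3.73], [-0.0, 0.11, 0.99, 1065.48], [0.0, 0.0, 0.0, 1.0]]
case [([477.0, 23.0, 62.0], 0.64)]
release [([627.0, 130.0, 38.0], 0.61), ([683.0, -85.0, 37.0], 0.59), ([527.0, 124.0, 38.0], 0.53)]
drawer []
offcut_a [([442.0, 96.0, 82.0], 0.88)]
glue_tube [([471.0, -41.0, 72.0], 0.75)]
masking_tape [([488.0, 370.0, 26.0], 0.74)]
tape_measure [([441.0, -356.0, 54.0], 0.69)]
```

View pics/scene.png

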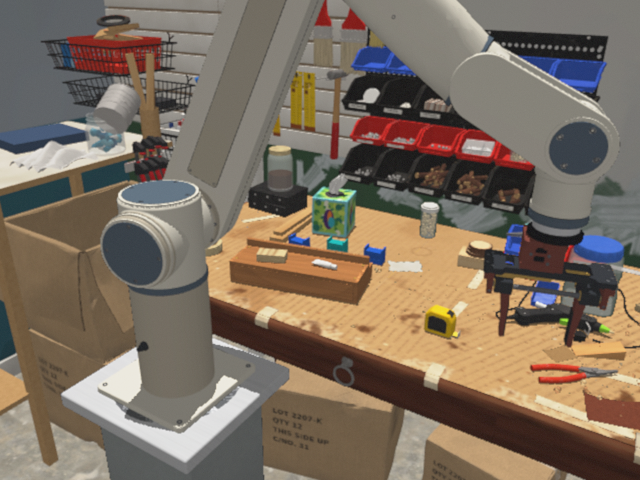

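View pics/top.png

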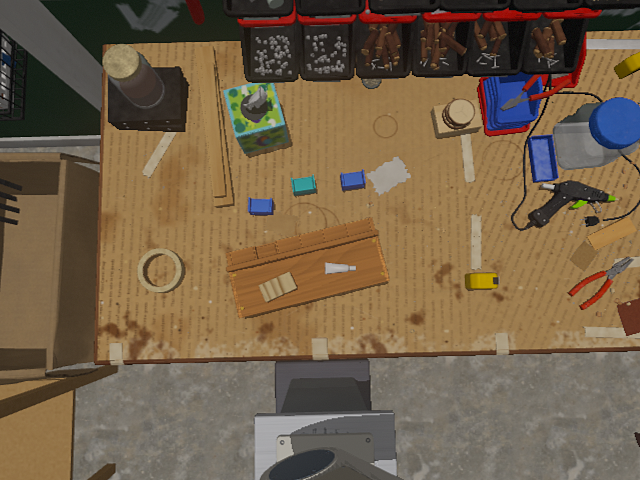

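The scene view shows the case at about (300,270). The top view shows it at (230–388, 220–318), with the ledge along its far edge and three blue or turquoise decoys behind it at (260,206), (303,185) and (352,180). Next I fit the case pose and magnify the ledge.

```bash
cat > fit.py <<'E'
from h import *
from scipy.optimize import minimize
d=np.load("top.npz");P=d["P"];px=d["px"]
m=np.zeros((480,640),bool);m[210:325,222:395]=1
Q=P[m&(P[...,2]>25)&(P[...,2]<95)]
x,y,z=Q.T
def hm(p):
    c,s=np.cos(p[2]),np.sin(p[2]);X=c*(x-p[0])+s*(y-p[1]);Y=-s*(x-p[0])+c*(y-p[1]);return X,Y
V=P[m]
def cost(p):
    c,s=np.cos(p[2]),np.sin(p[2]);X=c*(V[:,0]-p[0])+s*(V[:,1]-p[1]);Y=-s*(V[:,0]-p[0])+c*(V[:,1]-p[1])
    h=np.where((abs(Y)>172)|(X<-75)|(X>75),0,np.where(X<29,60,np.where(X<41,80,45)))
    return np.minimum(abs(h-V[:,2]-p[3]),25).mean()
best=min((minimize(cost,[480+a,15,r,0],method="Nelder-Mead",options=dict(initial_simplex=np.array([[480+a,15,r,0],[500+a,15,r,0],[480+a,35,r,0],[480+a,15,r+.1,0],[480+a,15,r,3]]))) for a in(-10,10) for r in(.1,.2,.3)),key=lambda r:r.fun)
p=best.x;print("case",p.round(3),best.fun);np.save("case.npy",p)
c,s=np.cos(p[2]),np.sin(p[2]);X=c*(V[:,0]-p[0])+s*(V[:,1]-p[1]);Y=-s*(V[:,0]-p[0])+c*(V[:,1]-p[1])
for k in(-135,-81,-27,27,81,135):
    w=p[:2]+[c*58-s*k,s*58+c*k]
    q=V[(abs(X-60)<8)&(abs(Y-k)<18)]
    print(k,w.round(1),np.median(q[:,2]).round(1),q[:,2].std().round(1),len(q))
cv2.imwrite("pics/led.png",cv2.resize(px[205:285,222:397],None,fx=4.5,fy=4.5,interpolation=cv2.INTER_CUBIC))
E
python3 fit.py
```

```text
case [ 4.83267e+02  2.85740e+01  2.16000e-01 -2.17000e-01] 2.641619875274017
-135 [568.9 -90.8] 44.9 1.9 111
-81 [557.3 -38.1] 44.9 1.8 112
-27 [545.7  14.6] 44.8 1.9 110
27 [534.1  67.4] 44.8 1.9 113
81 [522.5 120.1] 36.7 1.8 111
135 [511.  172.9] 44.7 2.0 113
```

View pics/led.png

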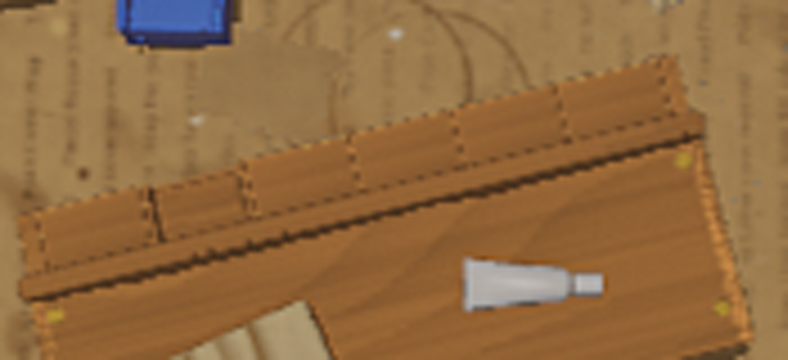

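The notch is in the piece at y = +81: the depth there reads 36.7 mm against 44.8 mm on the others, and in the crop the short recessed piece lies at (200,205). Its world position is about (522.5, 120). I'll move above it with the fingers shut.

Call:
{"method": "jog_arm", "body": {"increments": [0, 0, 2.8, 0, 0, 0, 0, 0, 0, 0, 21, -26, 0, 0, 0, 0, 0, 21, -26, 0, 0, 0, 0, 0, 21, -26, 0, 0, 0, 0, 0, 21, -26, 0, 0, 0, 0, 0, 21, -26, 0, 0, 0, 0, 0, 21, -26, 0, 0, 0, 0, 0, 21, -26, 0, 0, 0, 0, 0, 21, -26, 0, 0, 0, 0, 0, 21, -26, 0, 0, 0, 0, 0, 21, -26, 0, 0, 0, 0, 0, 21, -26, 0, 0]}}

```text
t: 2.3
ee_pos: [328.7, -273.1, 222.9]
orientation: [3.123, 0.34, 0.001]
ft_force: [0.2, 0.6, 0.0]
width: 0.7
grasp_force: 0.0
```

Call:
{"method": "jog_arm", "body": {"increments": [0, 0, 0, 21, -26, 0, 0, 0, 0, 0, 21, -26, 0, 0, 0, 0, 0, 21, -26, 0, 0, 0, 0, 0, 21, -26, 0, 0, 0, 0, 0, 21, -26, 0, 0, 0, 0, 0, 21, -26, 0, 0, 0, 0, 0, 21, -26, 0, 0, 0, 0, 0, 21, -26, 0, 0, 0, 0, 0, 21, -26, 0, 0, 0, 0, 0, 21, -26, 0, 0, 0, 0, 0, 21, -26, 0, 0, 0, 0, 0, 0, 0, 0, 0]}}

```text
t: 3.8
ee_pos: [493.1, 56.4, 222.8]
orientation: [-3.123, -0.344, -0.001]
ft_force: [-0.8, 0.5, -1.5]
width: 0.4
grasp_force: 0.0
```

Call:
{"method": "jog_arm", "body": {"increments": [0, 0, 0, 21.4, -27.8, 0, 0, 0, 0, 0, 21.4, -27.8, 0, 0, 0, 0, 0, 0, 0, 30, 0, 0, 0, 0, 0, 0, 30, 0, 0, 0, 0, 0, 0, 30, 0, 0, 0, 0, 0, 0, 30, 0, 0, 0, 0, 0, 0, 20, 0, 0, 0, 0, 0, 0, 0, 0, 0, 0, 0, 0, 0, 0, 0]}}

```text
t: 4.92
ee_pos: [522.4, 118.1, 83.4]
orientation: [3.123, 0.339, 0.001]
ft_force: [0.7, -0.2, -0.2]
width: 0.6
grasp_force: 0.0
```

```bash
python3 - <<'E'
from h import *
o=get_obs();print(o["ee_pos"],o["ft_force"])
im=get_image("top");cv2.imwrite("pics/t2.png",cv2.resize(im["pixels"][195:295,215:400],None,fx=4.2,fy=4.2))
p=np.load("case.npy");d=o["ee_pos"][:2]-p[:2];c,s=np.cos(p[2]),np.sin(p[2]);print(c*d[0]+s*d[1],-s*d[0]+c*d[1])
E
```

```text
[522.43333166 118.06421709  83.40903485] [ 0.74397507 -0.19024669 -0.16140083]
57.44573898727313 79.00978726757583
```

View pics/t2.png

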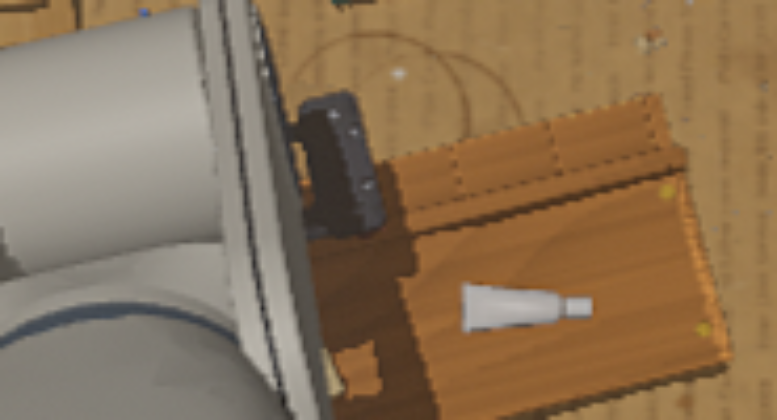

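The arm hides the notch, but nothing else has moved. The fingertip is at case (57.4, 79.0). I'll nudge it 2 mm each way and go down gently.

Call:
{"method": "jog_arm", "body": {"increments": [0, 0, 0, 2, -2, 0, 0, 0, 0, 0, 0, 0, 15, 0, 0, 0, 0, 0, 0, 15, 0, 0, 0, 0, 0, 0, 8, 0, 0, 0, 0, 0, 0, 4, 0, 0, 0, 0, 0, 0, 0, 0, 0, 0, 0, 0, 0, 0, 0]}}

```text
t: 5.85
ee_pos: [523.9, 120.9, 40.9]
orientation: [-3.123, -0.34, -0.001]
ft_force: [-0.2, -0.5, 0.1]
width: 0.6
grasp_force: 0.0
```

The tip is at 40.9 mm, below the ledge top (45 mm), with no contact force, so it is in the notch. Now I press slowly.

Call:
{"method": "jog_arm", "body": {"increments": [0, 0, 0, 0, 0, 2, 0, 0, 0, 0, 0, 0, 2, 0, 0, 0, 0, 0, 0, 2, 0, 0, 0, 0, 0, 0, 2, 0, 0, 0, 0, 0, 0, 1, 0, 0, 0, 0, 0, 0, 1, 0, 0, 0, 0, 0, 0, 1, 0, 0, 0, 0, 0, 0, 0, 0]}}

```text
t: 6.85
ee_pos: [523.7, 120.9, 29.5]
orientation: [-3.123, -0.34, -0.0]
ft_force: [1.8, 0.4, 1.7]
width: 0.3
grasp_force: 0.7
```

Call:
{"method": "jog_arm", "body": {"increments": [0, 0, 0, 0, 0, 1, 0, 0, 0, 0, 0, 0, 0.5, 0, 0, 0, 0, 0, 0, 0.5, 0, 0, 0, 0, 0, 0, 0, 0, 0, 0, 0, 0, 0, 0, 0]}}

```text
t: 7.48
ee_pos: [523.9, 120.9, 29.1]
orientation: [-3.123, -0.34, -0.001]
ft_force: [-4.4, -0.9, 20.1]
width: 0.7
grasp_force: 10.2
```

The catch is on its stop: z is 29.1 mm with 20 N of force. I'll hold briefly, then lift straight up and move away to the right.

Call:
{"method": "jog_arm", "body": {"increments": [0, 0, 0, 0, 0, 0, 0, 0, 0, 0, 0, 0, 0, 0, 0, 0, 0, 0, 0, 0, 0, 0, 0, 0, 0, 0, -5, 0, 0, 0, 0, 0, 0, -20, 0, 0, 0, 0, 0, 0, -40, 0, 0, 0, 0, 0, 0, -40, 0, 0, 0, 0, 0, 0, -40, 0, 0, 0, 0, 0, 0, -40, 0, 0, 0, 0, -20, 30, 0, 0, 0, 0, 0, -20, 30, 0, 0, 0, 0, 0, -20, 30, 0, 0]}}

```text
t: 8.98
ee_pos: [483.5, 19.2, 212.4]
orientation: [-3.123, -0.341, 0.001]
ft_force: [-0.0, 0.2, -0.2]
width: 0.5
grasp_force: 0.0
```

Call:
{"method": "jog_arm", "body": {"increments": [0, 0, 0, -20, 30, 0, 0, 0, 0, 0, -20, 30, 0, 0, 0, 0, 0, -20, 30, 0, 0, 0, 0, 0, -20, 30, 0, 0, 0, 0, 0, -20, 30, 0, 0, 0, 0, 0, -20, 30, 0, 0, 0, 0, 0, -20, 30, 0, 0, 0, 0, 0, 0, 0, 0, 0, 0, 0, 0, 0, 0, 0, 0]}}

```text
t: 10.1
ee_pos: [392.6, -214.7, 212.4]
orientation: [-3.122, -0.339, 0.001]
ft_force: [-0.2, 0.4, -0.1]
width: 0.9
grasp_force: 0.0
```

```bash
python3 - <<'E'
from h import *
o=get_obs();print(o["t"],o["ee_pos"],o["ft_force"],o["qvel"])
im=get_image("top");P=cloud(im);cv2.imwrite("pics/t3.png",im["pixels"])
p=np.load("case.npy");c,s=np.cos(p[2]),np.sin(p[2]);x=P[...,0]-p[0];y=P[...,1]-p[1];X=c*x+s*y;Y=-s*x+c*y
print("pad",np.median(P[...,2][(abs(X-60)<8)&(abs(Y-81)<15)]))
m=(abs(Y)<120)&(X<-70)&(X>-160)&(P[...,2]>35)&(P[...,2]<58);print("drawer front X",np.percentile(X[m],[2,10,50]),m.sum())
E
```

```text
10.1 [ 392.631346   -214.65018614  212.38777697] [-0.23815977  0.42855626 -0.1399971 ] [ 0.01915053 -0.00110007 -0.00156287  0.00032497 -0.00114972 -0.00186866]
pad 29.023175345616096
drawer front X [-114.54527033 -113.55346818 -109.03127407] 573
```

View pics/t3.png

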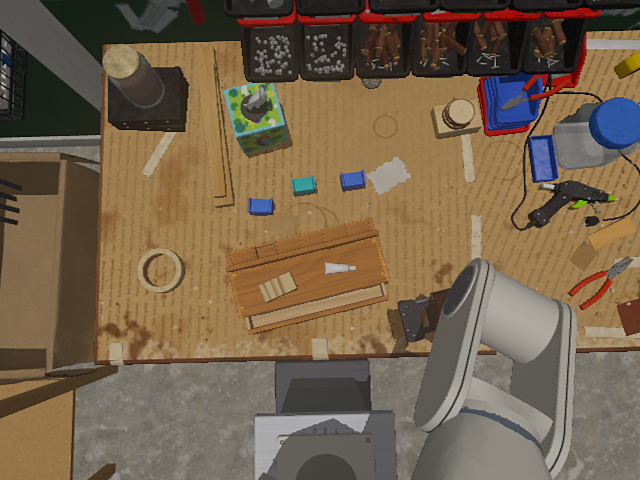

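The picture shows the drawer about 40 mm out at (318,308), and the pad reads 29 mm. The offcut, tube and tape roll are unmoved. The arm hides the tape measure, but no contact force was felt.

```bash
python3 -c "
from workcell import job;print(job.close_job())"
```

```text
the job is handed in; nothing more can be done
None
```

The catch is pressed fully home and the drawer stands about 40 mm out. The hand is clear and the job is handed in; the tape measure was hidden by the arm in the last picture, so I couldn't see it, but no contact force showed in the readings after the retreat.

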